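Ready the finds scale: power, grams, tare

TASK

Get the bench scale ready for weighing sherds into the empty tray on its pan: switch it on by pressing the raised end of the red rocker fully down, then press the yellow grams key down, then the blue tare key, each with a light fingertip press and letting the key come up again before the next. Touch neither the pan nor the tray, do not press the white and grey keys, and leave everything else on the table where it is.

Things in the scene. Friction and masses are not known exactly. Their poses are not given: they have to be found in the camera images.
- scale: light grey bench scale, 290 mm deep (local x, front to back) x 240 wide (y), fixed. Origin: centre of underside. Front 105 mm: console face sloping 10 deg, 33 mm high at the front edge, 51 at the back, then pan. Row of keys, left (+y) to right: white, yellow, grey, blue, 38 mm apart; dark display behind; red rocker at the right end. Over 20 N anywhere is too hard
- rocker_press (a point): where to press the red rocker (power): on its far half (towards the pan; small white line), raised when off; 14 mm from the pivot. Rocker: 38 mm long (local x), 22 wide, shallow V pivoted in the middle. A half that is down lies parallel to the console, 7 mm above it; a raised end is 13 mm above it. Site z: console's outward normal when off (10 deg from vertical). Press along -z; sinks 4 mm
- rocker (a joint): angle of the red rocker in rad: 0 off (far half raised), 0.30 fully on (far half down), counts as on above 0.20. Takes about 2 N at the pressing point; stays where it is left; once fully on, the switch gives about 1 mm per 4 N (at most 4 mm) in the console
- yellow_key_top (a point): yellow key of the scale (grams), second from the left: 22 x 20 mm flat top. Point: centre of its top, 9 mm proud of the console face when up, moving with the key; z axis: the key's outward normal (10 deg from vertical, leaning to the scale's front), y axis: along the row of keys. Press along -z
- yellow_key (a joint): travel of the yellow key in m: 0 up, 0.006 fully down; a spring pushes it back up, 1.5 N at the start, 6.9 N fully down; it registers at 0.0025, about 4 N
- blue_key_top (a point): blue key of the scale (tare), rightmost key, the nearest to the rocker: 22 x 20 mm flat top. Point: centre of its top, 9 mm proud of the console face when up, moving with the key; z axis: the key's outward normal (10 deg from vertical, leaning to the scale's front), y axis: along the row of keys. Press along -z
- blue_key (a joint): travel of the blue key in m: 0 up, 0.006 fully down; a spring pushes it back up, 1.5 N at the start, 6.9 N fully down; it registers at 0.0025, about 4 N
- white_key_top (a point): white key of the scale (print, not wanted), leftmost: 22 x 20 mm flat top. Point: centre of its top, 9 mm proud of the console face when up, moving with the key; z axis: the key's outward normal (10 deg from vertical, leaning to the scale's front), y axis: along the row of keys
- white_key (a joint): travel of the white key in m: 0 up, 0.006 fully down; a spring pushes it back up, 1.5 N at the start, 6.9 N fully down; leave alone
- grey_key_top (a point): grey key of the scale (menu, not wanted), between yellow and blue: 22 x 20 mm flat top. Point: centre of its top, 9 mm proud of the console face when up, moving with the key; z axis: the key's outward normal (10 deg from vertical, leaning to the scale's front), y axis: along the row of keys
- grey_key (a joint): travel of the grey key in m: 0 up, 0.006 fully down; a spring pushes it back up, 1.5 N at the start, 6.9 N fully down; leave alone
- pan: stainless weighing pan, 180 x 232 x 6 mm, fixed on the scale behind the console; origin: centre of its underside, 58 mm above the table
- tray: empty white open finds tray, 140 x 190 x 22 mm, 160 g, loose on the pan (its rim is 86 mm above the table); origin: centre of its underside
- sherd_big: large curved terracotta sherd, 145 x 120 x 27 mm, hollow side down; loose bystander; origin: centre of its underside
- sherd_mid: medium curved terracotta sherd, 100 x 90 x 21 mm, hollow side down; loose bystander; origin: centre of its underside
- sherd_small: small terracotta sherd, 70 x 60 x 14 mm, lying in front of the scale; loose bystander; origin: centre of its underside
- jar: glass jar with green lid, 66 mm across, 85 mm tall, to the left of the scale; loose bystander; origin: centre of its underside
- squeeze_bottle: clear slim bottle with white cap, 40 mm across, 130 mm tall; loose bystander; origin: centre of its underside
- marker: black marker pen, 142 mm long, 16 mm thick, lying to the right of the scale along its local x; loose bystander; origin: centre of its underside
- cup: white open cup, 76 mm across, 100 mm tall; loose bystander; origin: centre of its underside
- canister: white plastic canister, 60 x 85 x 136 mm; loose bystander; origin: centre of its underside

How it is judged:
By the outcome, as a careful person would: the job done as asked, in the order asked, and still so for the second after the job is handed in, with the robot touching nothing.
It also fails if it takes over 40 s, if anything falls off the work surface, if the arm or the gripper's body presses on something with over 40 N, if the wrist force passes 120 N, or if a joint passes its speed limit or range.

ROBOT

A 7-joint arm with a two-finger parallel gripper is mounted at the origin on the work surface. World frame = base frame: x ahead of the robot, y to its left, z up, the work surface at z = 0. Lengths are in m, angles in rad, forces in N, time in s.
With the tool pointing down it reaches from about 0.4 to 0.9 m from the base axis. Payload 5.5 kg.
Tool frame: the origin (TCP) lies midway between the tips of the shut fingers; the grasp point (between the pads) lies r.pinch_z behind it (r.pinch_z is the distance from the TCP to the grasp point, in m); z points along the fingers, y is the line along which they close (so a half turn about z gives the same grasp; the last joint's range is limited). The gripper opens to 92 mm and grips with 3 to 60 N. Pads are 19 mm wide; open, the fingers measure 130 mm over their backs; the gripper's body (75 mm by 190 mm) begins 47 mm behind the grasp point.
Start: joints at [1.571, 0.501, -0.427, 1.55, 0.221, 1.138, -0.21], TCP at [0.169, -0.628, 0.192] pointing down, gripper open.
Joint ranges: [-2.88, 2.88], [-0.31, 2.03], [-1.54, 1.56], [0.2, 2.42], [-1.41, 4.55], [0.19, 2.02], [-2.57, 2.57]. Speed limits (rad/s): [2.57, 2.57, 3.14, 3.14, 3.14, 3.14, 3.14].

INTERFACE

Orientations are given as a 3x3 rotation matrix whose columns are the frame's x, y, z axes.
In Python, from rig import telemetry, vision, r, nets gives the robot as it stands.
- The arm moves only by the tool move_arm, never from a script. Its argument "deltas" is a list of rows, each an object of numbers: "grip": the closure, from 0 (fully open) to 1 (shut); "dx", "dy", "dz": the shift along the world's x, y, z in mm; "wx", "wy", "wz": the turn, a rotation vector about the world's x, y, z in degrees. A call has 1 to 20 rows; each row is the pose to reach, as a shift and turn from the pose commanded when the call began; what a row does not reach only later rows make up. A row lasts 1/8 s, in which the tool goes at most 62.5 mm and 10.7 degrees, less where a joint would pass 70% of its speed; a pose out of reach is approached as far as the arm can. A call with a gripper value outside its range is refused whole. The fingers move at their own pace and stop on an object; the grip force is fixed at half the most. Time passes only in rows, so rows that repeat a pose let the fingers close. It gives the time, the measured TCP pose, the force, the opening and the grip force at its end, in the units of the state.
- telemetry.get_state(): the state, without advancing time (a new reading comes with each control period).
- vision.capture(name): name is "scene" or "top" or "wrist"; returns the picture (400x640x3 uint8, blue, green, red); there is no depth.
- vision.camera_info(name): a dict with "fx", "fy", "cx", "cy" (pixels), "xyz" and "attitude" of the camera in the world; the wrist camera has in their place "mount" (4x4, takes a point from camera to tool coordinates, whose origin is the TCP and whose axes are the flange's). Camera axes: x right, y down, z forward; pixel columns grow to the right and rows downward; lengths in m; the calibration is good to about 2 mm. A picture is of the moment at which its call begins: read the wrist's pose just before it. camera_info takes no time and is no camera call.
- r.hand_in(): hands the job in; it is judged then, once.
Trained networks look in the newest picture that a camera, given by its name, has taken for a name from the list of things; names that differ only in an ending like _2 or _b are one class to them, and where a whole thing is asked for, a point or a joint stands for the part that bears it (a point fixed in the world has none). Each returns a list of dicts, best first, with "score" (0 to 1); they miss things now and then, are a little off and sometimes report something else, mostly with a low value. They report only what shows in the picture. A call takes as long as a camera call.
- nets.cut_out(camera, target): "region" (400x640 bool, what is visible of it).
- nets.mark_of(camera, target): "position" ([x, y, z] in m, in world coordinates, good to about 4 mm: a listed point, or the origin of a listed thing).
The state is a dict: "t": time; "joint_pos": joint angles; "dq": joint speeds; "effort": joint torques, N m; "position": TCP position; "tcp_rot": TCP orientation; "ft_force": force on the tool from outside, world axes, zero at the start; "ft_torque": the same for the moment, N m; "opening": finger opening in m; "grip_force": force on a finger pad.
Only numpy, scipy, OpenCV 4.12 (cv2) and the standard library are available. Lean on these libraries where they do the work, as an engineer would, in place of code of your own. Each camera call takes 0.05 s, during which the arm holds its last target. There are 200 camera calls.

## Working session

There is one attempt and no reset: what is moved stays moved. The work goes in short steps, Python scripts to look and compute and a tool call to move; the robot and the scene stay as the last step left them, time stands still between calls to the robot, and variables do not carry over. Pictures are saved under pics/ and viewed, at most 10 in all, crops included, and the job is handed in when it is done.

Besides the shell and the picture viewer there is one more tool, called in YAML: its name, and indented under it one key for each argument. move_arm: Moves the arm, as the interface text tells. Its arguments: {"type":"object","properties":{"deltas":{"type":"array"}},"required":["deltas"]}

```bash
mkdir -p pics; python3 - <<'E'
from rig import telemetry, vision, r, nets
import cv2, numpy as np
s=telemetry.get_state(); print(s['t'],s['position'],s['tcp_rot'],s['opening'],r.pinch_z)
a=vision.capture("top"); b=vision.capture("scene")
cv2.imwrite('pics/a.png',a);cv2.imwrite('pics/b.png',b)
for c in ("top","scene"):
  print(c,vision.camera_info(c))
  for n in ["rocker_press","yellow_key_top","blue_key_top","white_key_top","grey_key_top","scale","pan","tray"]:
    m=nets.mark_of(c,n); print(c,n,[(np.round(k['position'],4),round(k['score'],2)) for k in m[:2]])
E
```

```text
0.0 [ 0.16860143 -0.62692695  0.19137893] [[ 9.65651768e-01  2.59839261e-01 -4.69638288e-04]
 [ 2.59839680e-01 -9.65649815e-01  1.94306078e-03]
 [ 5.13773525e-05 -1.99835074e-03 -9.99998002e-01]] 0.09188550255349782 0.0188
top {'fx': 461.1753164712759, 'fy': 461.1753164712759, 'cx': 319.55567268834136, 'cy': 201.2255278968785, 'xyz': array([ 0.3852562 , -0.02150329,  1.49070707]), 'attitude': array([[-0.0261934 , -0.99299499,  0.11521658],
       [-0.99948896,  0.02812698,  0.01518827],
       [-0.01832257, -0.11475987, -0.99322427]])}
top rocker_press [(array([ 0.6286, -0.1219,  0.0542]), 0.42)]
top yellow_key_top [(array([ 0.5399, -0.0121,  0.0433]), 0.36)]
top blue_key_top [(array([ 0.5783, -0.0775,  0.0504]), 0.45), (array([0.2925, 0.3431, 0.0006]), 0.19)]
top white_key_top [(array([0.5185, 0.0207, 0.0468]), 0.55)]
top grey_key_top [(array([ 0.6687,  0.1957, -0.0011]), 0.68), (array([ 0.6017, -0.4829,  0.0032]), 0.62)]
top scale [(array([ 0.6681, -0.0014,  0.0012]), 0.63), (array([ 0.5783, -0.0776,  0.0488]), 0.36)]
top pan [(array([ 0.4467, -0.0472, -0.0039]), 0.73)]
top tray [(array([0.7246, 0.015 , 0.0655]), 0.8)]
scene {'fx': 395.6697265790163, 'fy': 395.6697265790163, 'cx': 322.8830870749734, 'cy': 200.21645241319735, 'xyz': array([1.16982186, 0.46442019, 0.80295859]), 'attitude': array([[-0.60446832,  0.52261503, -0.60124169],
       [ 0.79642933,  0.41335626, -0.44140336],
       [ 0.01784298, -0.74566087, -0.6660867 ]])}
scene rocker_press [(array([ 0.6287, -0.1202,  0.0546]), 0.58)]
scene yellow_key_top [(array([ 0.5389, -0.0106,  0.0459]), 0.38)]
scene blue_key_top [(array([ 0.5745, -0.0831,  0.0455]), 0.61)]
scene white_key_top [(array([0.5246, 0.0211, 0.0468]), 0.63)]
scene grey_key_top [(array([ 0.5534, -0.0449,  0.0471]), 0.55)]
scene scale [(array([ 0.5392, -0.0086,  0.0453]), 0.52)]
scene pan []
scene tray [(array([0.7245, 0.0184, 0.0642]), 0.91)]
```

View pics/a.png

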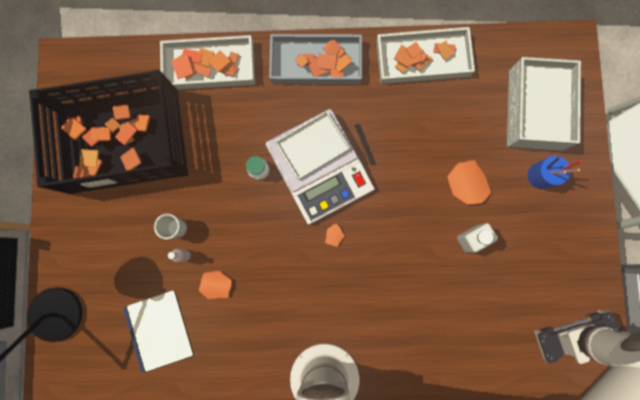

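View pics/b.png

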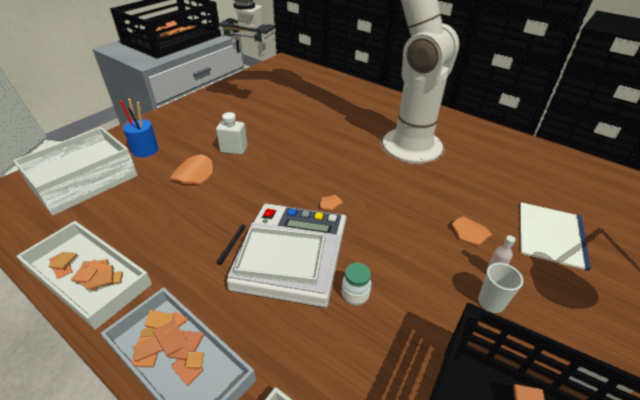

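The top view shows the scale at about (320,165), with keys along (313,210) to (346,194) and the rocker at (359,180). The scene view agrees, and nothing tall stands near the console. The key row is 115 mm long (114 expected), which puts the yaw near 28°.

```bash
cat > h.py <<'E'
from rig import telemetry, vision, r, nets
import cv2, numpy as np
from scipy.spatial.transform import Rotation as Ro
def tool_R(yaw,tilt=10):
    return Ro.from_euler('Z',yaw,degrees=True).as_matrix()@Ro.from_euler('Y',-tilt,degrees=True).as_matrix()@np.diag([1.,-1,-1])
def rv(R0,R1): return np.round(Ro.from_matrix(R1@R0.T).as_rotvec(degrees=True),2)
E
python3 - <<'E'
from h import *
s=telemetry.get_state(); M=vision.camera_info("wrist"); print(M)
R1=tool_R(28); print(R1, rv(s['tcp_rot'],R1))
m=np.array(M['mount'])
# TCP putting the console (0.575,-0.06,0.045) on optical axis at 0.2 distance
for d in (.22,.26):print(np.array([.575,-.06,.045])-R1@(m[:3,:3]@[0,0,d]+m[:3,3]))
E
```

```text
{'fx': 347.2213561051609, 'fy': 347.2213561051609, 'cx': 320.6968234332924, 'cy': 199.86833707435255, 'mount': array([[-4.39360648e-04, -9.65299377e-01, -2.61145400e-01,
         7.02074065e-02],
       [ 9.99999903e-01, -4.18194277e-04, -1.36620939e-04,
         5.96430607e-04],
       [ 2.26705956e-05, -2.61145435e-01,  9.65299467e-01,
        -1.93044570e-01],
       [ 0.00000000e+00,  0.00000000e+00,  0.00000000e+00,
         1.00000000e+00]])}
[[ 0.86953363  0.46947156  0.15332224]
 [ 0.46233923 -0.88294759  0.08152288]
 [ 0.17364818  0.         -0.98480775]] [ 3.68 -9.32 12.91]
[ 0.56068045 -0.06697238  0.06181282]
[ 0.56384593 -0.06529546  0.1016521 ]
```

move_arm:
  deltas:
    - {"grip": 1,"dx": 0,"dy": 0,"dz": 50}
    - {"grip": 1,"dx": 30,"dy": 43,"dz": 60}
    - {"grip": 1,"dx": 60,"dy": 86,"dz": 60,"wx": 0.6,"wy": -1.5,"wz": 2}
    - {"grip": 1,"dx": 90,"dy": 129,"dz": 60,"wx": 0.9,"wy": -2.3,"wz": 3.2}
    - {"grip": 1,"dx": 120,"dy": 172,"dz": 60,"wx": 1.2,"wy": -3,"wz": 4}
    - {"grip": 1,"dx": 150,"dy": 215,"dz": 60,"wx": 1.5,"wy": -3.8,"wz": 5}
    - {"grip": 1,"dx": 180,"dy": 258,"dz": 60,"wx": 1.8,"wy": -4.5,"wz": 6}
    - {"grip": 1,"dx": 210,"dy": 301,"dz": 60,"wx": 2.1,"wy": -5.3,"wz": 7}
    - {"grip": 1,"dx": 240,"dy": 344,"dz": 60,"wx": 2.4,"wy": -6,"wz": 8}
    - {"grip": 1,"dx": 270,"dy": 387,"dz": 60,"wx": 2.7,"wy": -6.8,"wz": 9.3}
    - {"grip": 1,"dx": 300,"dy": 430,"dz": 50,"wx": 3,"wy": -7.5,"wz": 10.5}
    - {"grip": 1,"dx": 330,"dy": 473,"dz": 30,"wx": 3.3,"wy": -8.3,"wz": 11.5}
    - {"grip": 1,"dx": 360,"dy": 516,"dz": 0,"wx": 3.68,"wy": -9.32,"wz": 12.91}
    - {"grip": 1,"dx": 392,"dy": 560,"dz": -50,"wx": 3.68,"wy": -9.32,"wz": 12.91}
    - {"grip": 1,"dx": 392,"dy": 560,"dz": -50,"wx": 3.68,"wy": -9.32,"wz": 12.91}
    - {"grip": 1,"dx": 392,"dy": 560,"dz": -50,"wx": 3.68,"wy": -9.32,"wz": 12.91}
    - {"grip": 1,"dx": 392,"dy": 560,"dz": -50,"wx": 3.68,"wy": -9.32,"wz": 12.91}

```text
invalid input
```

```bash
python3 - <<'E'
from h import *
s=telemetry.get_state(); print(s['t'],s['position'],s['tcp_rot'],s['opening'],s['ft_force'])
a=vision.capture("wrist"); cv2.imwrite('pics/w1.png',a)
P={}
for n in ["rocker_press","yellow_key_top","blue_key_top","white_key_top","grey_key_top"]:
    m=nets.mark_of("wrist",n); print(n,[(np.round(k['position'],4),round(k['score'],2)) for k in m[:2]])
E
```

```text
0.9 [ 0.16889172 -0.62769169  0.19244578] [[ 9.65670129e-01  2.59771439e-01  4.04770288e-05]
 [ 2.59771441e-01 -9.65670127e-01 -6.14906233e-05]
 [ 2.31139499e-05  6.98944342e-05 -9.99999997e-01]] 0.0914651276003561 [ 0.60401261 -0.00377124  0.84703347]
rocker_press []
yellow_key_top []
blue_key_top []
white_key_top []
grey_key_top []
```

View pics/w1.png

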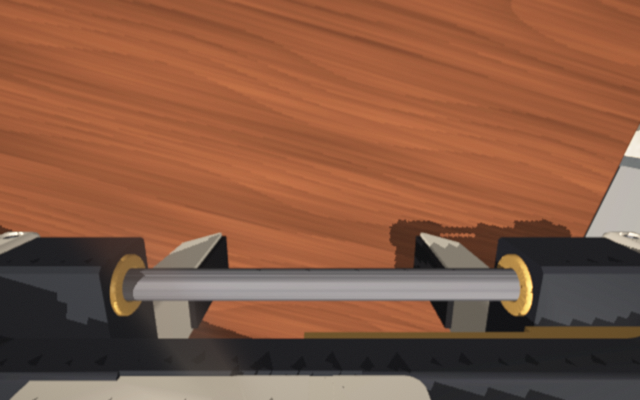

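The picture is of the open gripper over bare table. The call was refused, probably because rows left keys out, so I'll send every key.

move_arm:
  deltas:
    - {"dx": 0,"dy": 0,"dz": 50,"wx": 0,"wy": 0,"wz": 0,"grip": 1}
    - {"dx": 45,"dy": 43,"dz": 60,"wx": 0,"wy": 0,"wz": 0,"grip": 1}
    - {"dx": 75,"dy": 86,"dz": 60,"wx": 0.6,"wy": -1.5,"wz": 2,"grip": 1}
    - {"dx": 105,"dy": 129,"dz": 60,"wx": 0.9,"wy": -2.3,"wz": 3.2,"grip": 1}
    - {"dx": 135,"dy": 172,"dz": 60,"wx": 1.2,"wy": -3,"wz": 4,"grip": 1}
    - {"dx": 165,"dy": 215,"dz": 60,"wx": 1.5,"wy": -3.8,"wz": 5,"grip": 1}
    - {"dx": 195,"dy": 258,"dz": 60,"wx": 1.8,"wy": -4.5,"wz": 6,"grip": 1}
    - {"dx": 225,"dy": 301,"dz": 60,"wx": 2.1,"wy": -5.3,"wz": 7,"grip": 1}
    - {"dx": 255,"dy": 344,"dz": 60,"wx": 2.4,"wy": -6,"wz": 8,"grip": 1}
    - {"dx": 285,"dy": 387,"dz": 60,"wx": 2.7,"wy": -6.8,"wz": 9.3,"grip": 1}
    - {"dx": 310,"dy": 430,"dz": 50,"wx": 3,"wy": -7.5,"wz": 10.5,"grip": 1}
    - {"dx": 335,"dy": 473,"dz": 30,"wx": 3.3,"wy": -8.3,"wz": 11.5,"grip": 1}
    - {"dx": 360,"dy": 516,"dz": 0,"wx": 3.68,"wy": -9.32,"wz": 12.91,"grip": 1}
    - {"dx": 392,"dy": 560,"dz": -50,"wx": 3.68,"wy": -9.32,"wz": 12.91,"grip": 1}
    - {"dx": 392,"dy": 560,"dz": -50,"wx": 3.68,"wy": -9.32,"wz": 12.91,"grip": 1}
    - {"dx": 392,"dy": 560,"dz": -50,"wx": 3.68,"wy": -9.32,"wz": 12.91,"grip": 1}
    - {"dx": 392,"dy": 560,"dz": -50,"wx": 3.68,"wy": -9.32,"wz": 12.91,"grip": 1}

```text
t: 3.32
position: [0.5613, -0.0696, 0.1435]
tcp_rot: [[0.87, 0.467, 0.155], [0.461, -0.884, 0.08], [0.174, 0.002, -0.985]]
ft_force: [-0.1, -1.0, 0.8]
opening: 0.0005
grip_force: 0.0
```

```bash
python3 - <<'E'
from h import *
s=telemetry.get_state(); print(s['t'],s['position'],s['ft_force'])
a=vision.capture("wrist"); cv2.imwrite('pics/w2.png',a)
for n in ["rocker_press","yellow_key_top","blue_key_top","white_key_top","grey_key_top"]:
    m=nets.mark_of("wrist",n); print(n,[(np.round(k['position'],4),round(k['score'],2)) for k in m[:2]])
    for k in nets.cut_out("wrist",n)[:2]:
        ys,xs=np.nonzero(k['region']); print('  cut',round(k['score'],2),xs.mean().round(1),ys.mean().round(1),xs.min(),xs.max(),ys.min(),ys.max())
E
```

```text
3.325 [ 0.56129062 -0.06961826  0.14348855] [-0.12046736 -0.95327823  0.75515494]
rocker_press []
  cut 0.67 410.8 181.4 396 427 160 203
yellow_key_top [(array([ 0.5412, -0.0116,  0.0523]), 0.86)]
  cut 0.9 252.0 200.3 240 264 188 213
blue_key_top [(array([ 0.5686, -0.0793,  0.048 ]), 0.85), (array([ 0.543 , -0.0126,  0.05  ]), 0.73)]
  cut 0.6 338.7 202.0 328 350 190 214
white_key_top [(array([0.5235, 0.022 , 0.0455]), 0.61)]
  cut 0.64 208.1 199.4 195 221 187 212
grey_key_top [(array([ 0.553 , -0.0459,  0.0456]), 0.57)]
  cut 0.68 295.3 201.3 284 307 189 214
  cut 0.19 251.6 199.9 240 263 187 213
```

View pics/w2.png

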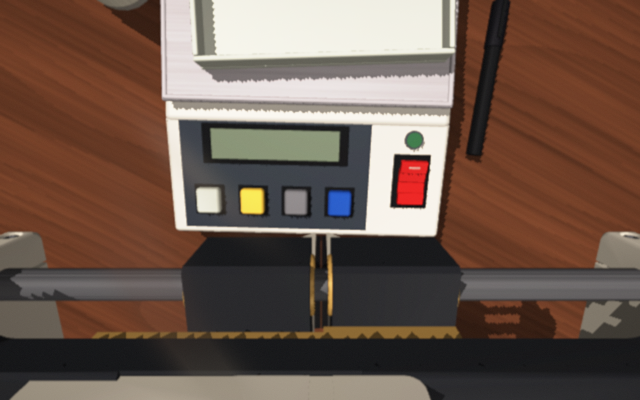

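The wrist view shows the keys at (208,199), (252,200), (295,201) and (339,202). The rocker is at (411,181) with its line at (414,168), and the console's front edge is near row 232. Next I fit the scale pose.

```bash
cat >> h.py <<'E'
from scipy.optimize import least_squares
T=np.tan(np.radians(10)); N=np.array([-np.sin(np.radians(10)),0,np.cos(np.radians(10))])
def face(d,y,h): return np.array([-.145+d,y,.033+d*T])+h*N   # d: horizontal from front edge
def world(p,q): return Ro.from_euler('Z',p[2]).as_matrix()@q+[p[0],p[1],0]
def pts(p):  # p: X,Y,yaw,dk,ybase,dr,yr
    k=[world(p,face(p[3],p[4]-.038*i,.009)) for i in range(4)]
    return np.array(k+[world(p,face(p[5],p[6],.010)),world(p,face(0,.12,0)),world(p,face(0,-.12,0))])
def proj(s,P):
    m=vision.camera_info("wrist"); M=np.array(m['mount'])
    c=((P-s['position'])@s['tcp_rot']-M[:3,3])@M[:3,:3]
    return np.c_[m['fx']*c[:,0]/c[:,2]+m['cx'],m['fy']*c[:,1]/c[:,2]+m['cy']]
E
python3 - <<'E'
from h import *
s=telemetry.get_state()
uv=np.array([[208.1,199.4],[252,200.3],[295.3,201.3],[338.7,202],[411,181.5],[176,231],[436,234.5]])
f=lambda p:(proj(s,pts(p))-uv).ravel()
o=least_squares(f,[.67,0,.49,.03,.057,.05,-.11])
p=o.x; print(p.round(4),np.degrees(p[2]).round(2)); print(o.fun.reshape(-1,2).round(1)); print(pts(p).round(4))
np.save('p.npy',p)
# rocker press: pivot + 14mm along the slope, raised half ~11.5 mm above console
q=face(p[5]+.014*np.cos(np.radians(10)),p[6],.011)
W=world(p,q); print('press',W, proj(s,W[None]), 'line px ~ (414,168)')
# current tip width in pixels at the TCP
print('tcp px',proj(s,s['position'][None]), rv(s['tcp_rot'],tool_R(np.degrees(p[2]))))
E
```

```text
[ 0.6642 -0.001   0.4731  0.0317  0.0847  0.0504 -0.0887] 27.11
[[-0.9  0.4]
 [-0.6  0.1]
 [ 0.3 -0.2]
 [ 1.1 -0.2]
 [ 0.  -0. ]
 [-2.  -0.2]
 [ 2.   0.2]]
[[ 0.5233  0.0221  0.0475]
 [ 0.5406 -0.0118  0.0475]
 [ 0.5579 -0.0456  0.0475]
 [ 0.5753 -0.0794  0.0475]
 [ 0.6188 -0.1239  0.0517]
 [ 0.4804  0.0398  0.033 ]
 [ 0.5898 -0.1739  0.033 ]]
press [ 0.63092113 -0.11770208  0.05514407] [[412.69495168 165.24060292]] line px ~ (414,168)
tcp px [[319.70127866 229.32180183]] [ 0.    0.   -0.89]
```

```bash
python3 - <<'E'
import cv2
a=cv2.imread('pics/w2.png')[150:350,240:460]
cv2.imwrite('pics/w2c.png',cv2.resize(a,None,fx=3,fy=3,interpolation=cv2.INTER_CUBIC)[:600])
E
```

```text
(no output)
```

View pics/w2c.png

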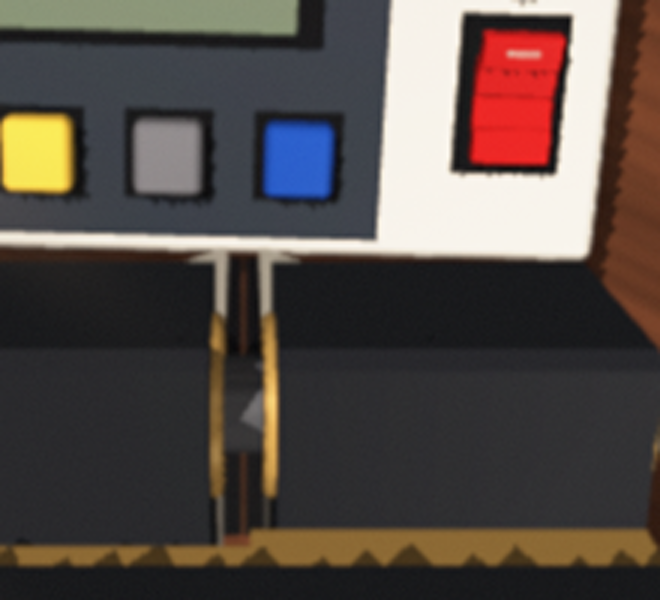

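The crop shows the white line on the rocker's far half and narrow shut fingertips that end near (320,233). The fit is consistent to 1–2 px, so I go above the rocker and then approach along the normal.

```bash
cat > tgt.py <<'E'
from h import *
import sys
p=np.load('p.npy')
s=telemetry.get_state(); print(s['t'],s['position'].round(4),s['ft_force'].round(2))
C={'rocker':(p[5]+.013*.985,p[6]),'yellow':(p[3],p[4]-.038),'blue':(p[3],p[4]-.114)}
for n,(d,y) in C.items():
    W=world(p,face(d,y,.03)); print(n,'to 30mm above face: d(mm)',((W-s['position'])*1e3).round(1))
print('normal',world(p,N)-[p[0],p[1],0],'rv',rv(s['tcp_rot'],tool_R(np.degrees(p[2]))))
E
python3 tgt.py
```

```text
3.875 [ 0.5609 -0.0678  0.1425] [ 0.18 -0.52  0.44]
rocker to 30mm above face: d(mm) [ 66.2 -51.9 -68.8]
yellow to 30mm above face: d(mm) [-23.5  54.4 -74.4]
blue to 30mm above face: d(mm) [ 11.1 -13.3 -74.4]
normal [-0.15457684 -0.07911821  0.98480775] rv [ 0.    0.   -0.89]
```

move_arm:
  deltas:
    - {"dx": 30,"dy": -24,"dz": -10,"wx": 0,"wy": 0,"wz": -0.9,"grip": 1}
    - {"dx": 62,"dy": -54,"dz": -40,"wx": 0,"wy": 0,"wz": -0.9,"grip": 1}
    - {"dx": 66,"dy": -52,"dz": -69,"wx": 0,"wy": 0,"wz": -0.9,"grip": 1}
    - {"dx": 66,"dy": -52,"dz": -69,"wx": 0,"wy": 0,"wz": -0.9,"grip": 1}
    - {"dx": 66,"dy": -52,"dz": -69,"wx": 0,"wy": 0,"wz": -0.9,"grip": 1}

```text
t: 4.5
position: [0.6271, -0.1188, 0.0743]
tcp_rot: [[0.876, 0.457, 0.155], [0.45, -0.89, 0.08], [0.174, -0.0, -0.985]]
ft_force: [-0.3, 0.6, 0.5]
opening: 0.0006
grip_force: 0.0
```

```bash
python3 - <<'E'
from h import *
p=np.load('p.npy');s=telemetry.get_state()
a=vision.capture("wrist"); 
for h in (.011,.03): print(h,proj(s,world(p,face(p[5]+.0138,p[6],h))[None]))
print(proj(s,s['position'][None]))
cv2.imwrite('pics/w3.png',a)
print(s['position'],s['ft_force'])
for k in nets.cut_out("wrist","rocker_press")[:2]:
        ys,xs=np.nonzero(k['region']); print('  cut',round(k['score'],2),xs.min(),xs.max(),ys.min(),ys.max())
print(proj(s,pts(p)).round(0))
E
python3 tgt.py
```

```text
0.011 [[321.00105076 218.24485726]]
0.03 [[321.01943753 228.26855289]]
[[319.69980685 229.33807469]]
[ 0.62713985 -0.11876383  0.07429323] [-0.27871619  0.62672012  0.50141553]
  cut 0.98 309 344 212 236
  cut 0.43 164 195 247 267
[[ 63. 264.]
 [120. 264.]
 [176. 264.]
 [233. 264.]
 [321. 238.]
 [ 32. 299.]
 [364. 299.]]
4.6 [ 0.6277 -0.1193  0.0751] [ 0.67 -0.4   0.03]
rocker to 30mm above face: d(mm) [-0.6 -0.3 -1.4]
yellow to 30mm above face: d(mm) [-90.3 105.9  -7. ]
blue to 30mm above face: d(mm) [-55.7  38.3  -7. ]
normal [-0.15457684 -0.07911821  0.98480775] rv [ 0.04  0.13 -0.04]
```

View pics/w3.png

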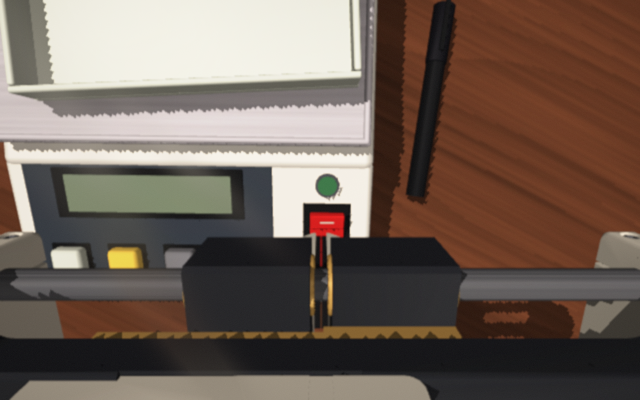

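The fingertips are at (321,236). The rocker's centre is at x≈327 with its line at row 223, so the rocker lies about 3.5 mm further right than predicted. I refit with a free depth offset.

```bash
python3 - <<'E'
from h import *
s2=telemetry.get_state()
s1=dict(s2); s1['position']=np.array([.5611,-.0690,.1431]); s1['tcp_rot']=np.array([[0.87,0.467,0.155],[0.461,-0.884,0.08],[0.174,0.002,-0.985]])
uv=np.array([[208.1,199.4],[252,200.3],[295.3,201.3],[338.7,202],[411,181.5],[176,231],[436,234.5]])
def f(q):
    p=q[:7]; dz=[0,0,q[7]]; P=pts(p)+dz
    line=world(p,face(p[5]+.0145,p[6],.0115))+dz
    b=proj(s2,np.array([P[0],P[1],line]))
    return np.r_[(proj(s1,P)-uv).ravel(), b[0,0]-69, b[1,0]-125.5, b[2,0]-327, q[7]/.01]
o=least_squares(f,np.r_[np.load('p.npy'),0]); print(o.x.round(4),o.fun.round(1)); 
np.save('p.npy',o.x[:7]); np.save('dz.npy',o.x[7])
p=o.x[:7]; print(proj(s2,np.array([world(p,face(p[5]+x,p[6],h))+[0,0,o.x[7]] for x,h in((.014,.011),(.0185,.0125))])))
E
python3 tgt.py
```

```text
[ 0.6637 -0.003   0.4707  0.0322  0.0852  0.0512 -0.0915 -0.0051] [ 0.5  0.3 -0.   0.1  0.1 -0.2 -0.  -0.2  1.3  0.1  0.4 -0.3 -0.4  0.2
  0.5 -0.9 -1.  -0.5]
[[325.99609393 218.19343678]
 [326.08035769 212.24148374]]
4.6 [ 0.6277 -0.1193  0.0751] [ 0.67 -0.4   0.03]
rocker to 30mm above face: d(mm) [ 0.6 -4.3 -1.3]
yellow to 30mm above face: d(mm) [-90.6 104.9  -6.9]
blue to 30mm above face: d(mm) [-56.2  37.2  -6.9]
normal [-0.15476628 -0.07874699  0.98480775] rv [ 0.04  0.13 -0.18]
```

move_arm:
  deltas:
    - {"dx": 0.6,"dy": -4.3,"dz": -1.3,"wx": 0,"wy": 0,"wz": 0,"grip": 1}
    - {"dx": 1.8,"dy": -3.6,"dz": -9,"wx": 0,"wy": 0,"wz": 0,"grip": 1}
    - {"dx": 3.1,"dy": -3,"dz": -17,"wx": 0,"wy": 0,"wz": 0,"grip": 1}
    - {"dx": 3.1,"dy": -3,"dz": -17,"wx": 0,"wy": 0,"wz": 0,"grip": 1}

```text
t: 5.1
position: [0.6292, -0.1223, 0.0552]
tcp_rot: [[0.877, 0.456, 0.153], [0.449, -0.89, 0.08], [0.172, -0.001, -0.985]]
ft_force: [0.4, -0.2, -0.0]
opening: 0.0002
grip_force: 0.0
```

move_arm:
  deltas:
    - {"dx": 0.3,"dy": 0.2,"dz": -2,"wx": 0,"wy": 0,"wz": 0,"grip": 1}
    - {"dx": 0.6,"dy": 0.3,"dz": -4,"wx": 0,"wy": 0,"wz": 0,"grip": 1}
    - {"dx": 0.6,"dy": 0.3,"dz": -4,"wx": 0,"wy": 0,"wz": 0,"grip": 1}

```text
t: 5.48
position: [0.6306, -0.1223, 0.0523]
tcp_rot: [[0.877, 0.456, 0.154], [0.449, -0.89, 0.079], [0.174, -0.0, -0.985]]
ft_force: [0.6, -0.1, -1.4]
opening: 0.0005
grip_force: 0.0
```

move_arm:
  deltas:
    - {"dx": 0.15,"dy": 0.1,"dz": -1,"wx": 0,"wy": 0,"wz": 0,"grip": 1}
    - {"dx": 0.3,"dy": 0.2,"dz": -2,"wx": 0,"wy": 0,"wz": 0,"grip": 1}
    - {"dx": 0.3,"dy": 0.2,"dz": -2,"wx": 0,"wy": 0,"wz": 0,"grip": 1}

```text
t: 5.85
position: [0.6309, -0.1222, 0.0504]
tcp_rot: [[0.877, 0.456, 0.154], [0.449, -0.89, 0.079], [0.174, -0.0, -0.985]]
ft_force: [-0.5, -0.4, 0.6]
opening: 0.0002
grip_force: 0.0
```

move_arm:
  deltas:
    - {"dx": 0.15,"dy": 0.1,"dz": -1,"wx": 0,"wy": 0,"wz": 0,"grip": 1}
    - {"dx": 0.3,"dy": 0.2,"dz": -2,"wx": 0,"wy": 0,"wz": 0,"grip": 1}
    - {"dx": 0.3,"dy": 0.2,"dz": -2,"wx": 0,"wy": 0,"wz": 0,"grip": 1}

```text
t: 6.22
position: [0.6311, -0.122, 0.0483]
tcp_rot: [[0.877, 0.456, 0.154], [0.449, -0.89, 0.079], [0.174, -0.0, -0.985]]
ft_force: [-0.3, -0.2, -0.1]
opening: 0.0005
grip_force: 0.0
```

```bash
python3 - <<'E'
from h import *
for i in range(6):
    s=telemetry.get_state(); print(s['position'].round(4),s['ft_force'].round(2))
    a=vision.capture("wrist")
cv2.imwrite('pics/w4.png',cv2.resize(a[140:300,220:420],None,fx=4,fy=3.7))
E
```

```text
[ 0.6311 -0.122   0.0483] [-0.26 -0.24 -0.07]
[ 0.6312 -0.1219  0.0484] [-0.53  0.33  1.51]
[ 0.6312 -0.1219  0.0484] [-0.68 -0.05  0.28]
[ 0.6312 -0.122   0.0484] [-0.41  0.83  0.08]
[ 0.6312 -0.122   0.0484] [-0.8   0.07 -0.12]
[ 0.6312 -0.122   0.0484] [-0.08 -0.48 -0.42]
```

View pics/w4.png

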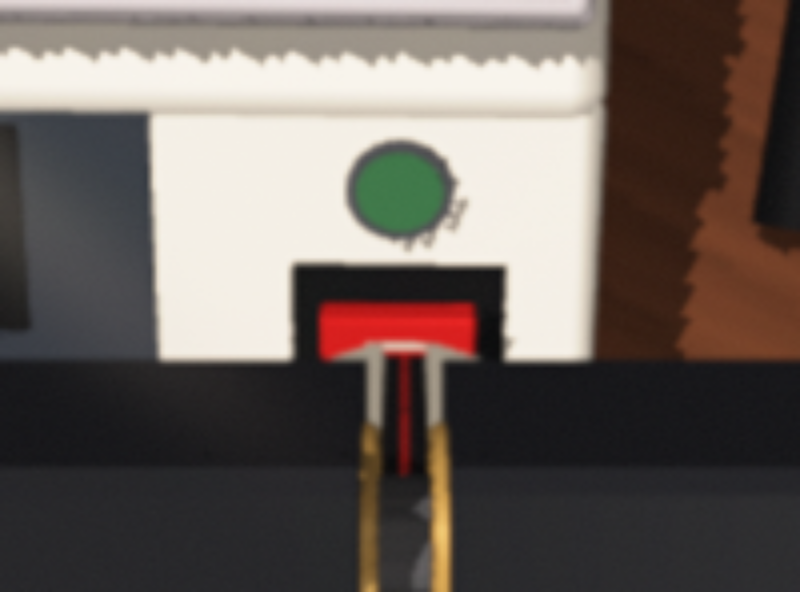

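The tip is laterally centred on the rocker, at its white line, with no clear contact force yet. I keep descending.

move_arm:
  deltas:
    - {"dx": 0.15,"dy": 0.1,"dz": -1,"wx": 0,"wy": 0,"wz": 0,"grip": 1}
    - {"dx": 0.3,"dy": 0.2,"dz": -2,"wx": 0,"wy": 0,"wz": 0,"grip": 1}
    - {"dx": 0.3,"dy": 0.2,"dz": -2,"wx": 0,"wy": 0,"wz": 0,"grip": 1}

```text
t: 6.9
position: [0.6314, -0.1217, 0.0463]
tcp_rot: [[0.877, 0.456, 0.154], [0.449, -0.89, 0.079], [0.173, -0.0, -0.985]]
ft_force: [0.9, 0.1, 0.8]
opening: 0.0002
grip_force: 0.0
```

move_arm:
  deltas:
    - {"dx": 0.15,"dy": 0.1,"dz": -1,"wx": 0,"wy": 0,"wz": 0,"grip": 1}
    - {"dx": 0.15,"dy": 0.1,"dz": -1,"wx": 0,"wy": 0,"wz": 0,"grip": 1}

```text
t: 7.15
position: [0.6316, -0.1216, 0.0453]
tcp_rot: [[0.877, 0.456, 0.154], [0.449, -0.89, 0.079], [0.174, -0.0, -0.985]]
ft_force: [0.8, -0.1, -0.1]
opening: 0.0004
grip_force: 0.0
```

```bash
python3 - <<'E'
from h import *
F=[]
for i in range(4):
    s=telemetry.get_state(); F.append(np.r_[s['ft_force'],s['ft_torque'],s['effort']]); a=vision.capture("wrist")
print(np.mean(F,0).round(2)); print(nets.mark_of("wrist","rocker_press")[:1])
b=vision.capture("scene"); c=vision.capture("top")
cam=vision.camera_info("scene");A=np.array(cam['attitude']);x=(s['position']-cam['xyz'])@A;print('scene px',x[0]/x[2]*cam['fx']+cam['cx'],x[1]/x[2]*cam['fy']+cam['cy'])
u=cv2.resize(a[140:260,240:400],None,fx=3.75,fy=4.5)[:540,:600]
v=cv2.resize(b[180:270,240:340],None,fx=5,fy=5)
im=np.zeros((600,800,3),np.uint8); im[:300,:400]=cv2.resize(u,(400,300)); im[300:,:400]=cv2.resize(b[190:250,240:320],(400,300),interpolation=cv2.INTER_CUBIC)
im[:300,400:]=cv2.resize(cv2.imread('pics/w2.png')[150:210,380:460],(400,300),interpolation=cv2.INTER_CUBIC)
im[300:,400:]=cv2.resize(c[150:210,320:400],(400,300),interpolation=cv2.INTER_CUBIC)
cv2.imwrite('pics/w5.png',im)
E
```

```text
[ 6.000e-02 -8.000e-02 -2.300e-01 -1.000e-01  1.800e-01  3.000e-02
 -1.000e-02 -5.453e+01 -1.074e+01 -2.170e+01 -2.300e-01 -9.200e-01
 -1.000e-02]
[{'position': [0.6306, -0.1216, 0.0584], 'score': 0.87}]
scene px 266.4457154404765 215.25974700034246
```

View pics/w5.png

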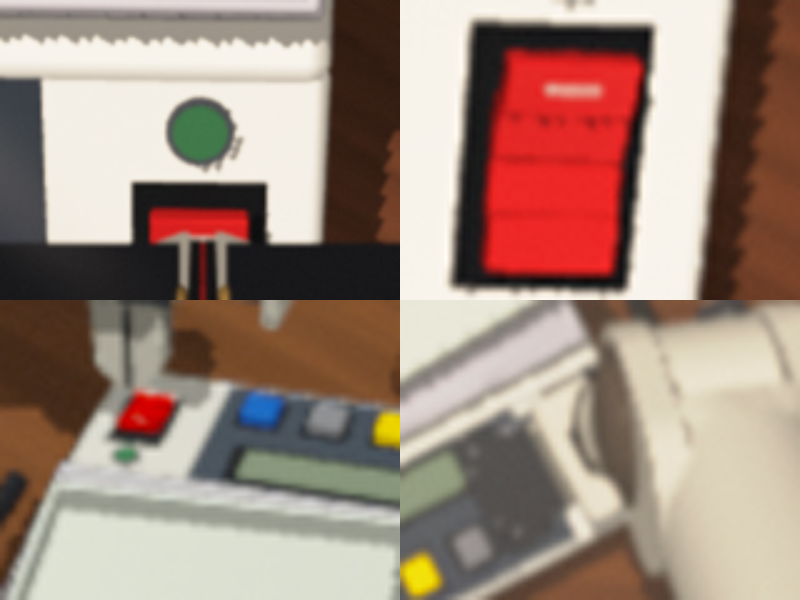

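```bash
python3 - <<'E'
from h import *
p=np.load('p.npy');s=telemetry.get_state()
cam=vision.camera_info("scene");A=np.array(cam['attitude'])
def pj(P):
    x=(np.atleast_2d(P)-cam['xyz'])@A; return (np.c_[x[:,0]/x[:,2]*cam['fx']+cam['cx'],x[:,1]/x[:,2]*cam['fy']+cam['cy']]).round(1)
P=pts(p)
print('keys',pj(P[:5]),'press',pj(world(p,face(p[5]+.0138,p[6],.011))))
vision.capture("scene")
for n in ["blue_key_top","grey_key_top","yellow_key_top","white_key_top","rocker_press"]:
    k=nets.cut_out("scene",n)
    if k: ys,xs=np.nonzero(k[0]['region']); print(n,round(k[0]['score'],2),xs.mean(),ys.mean(),ys.min(),ys.max())
for h in (0,5,8,10,15): print('tcp+',h,pj(s['position']-h*1e-3*s['tcp_rot'][:,2]))
print('tip pixel seen ~ (266,208)'); print(s['position'])
E
```

```text
keys [[331.7 215.5]
 [318.2 213.6]
 [304.7 211.8]
 [291.3 209.9]
 [267.5 210.3]] press [[266.  212.8]]
blue_key_top 0.5 291.40909090909093 211.6818181818182 209 215
grey_key_top 0.26 331.67857142857144 218.0 216 220
yellow_key_top 0.41 318.3061224489796 215.3265306122449 212 219
white_key_top 0.72 329.83516483516485 203.00732600732601 195 211
tcp+ 0 [[266.4 215.3]]
tcp+ 5 [[266.4 213.8]]
tcp+ 8 [[266.4 212.8]]
tcp+ 10 [[266.3 212.2]]
tcp+ 15 [[266.3 210.7]]
tip pixel seen ~ (266,208)
[ 0.6316685  -0.12170315  0.04544463]
```

The scene crop shows the fingertips ending around pixel (266,208), still clear of the rocker. So the real tips sit higher than the telemetry suggests. I continue down under force watch.

move_arm:
  deltas:
    - {"dx": 0.15,"dy": 0.1,"dz": -1,"wx": 0,"wy": 0,"wz": 0,"grip": 1}
    - {"dx": 0.3,"dy": 0.2,"dz": -2,"wx": 0,"wy": 0,"wz": 0,"grip": 1}
    - {"dx": 0.3,"dy": 0.2,"dz": -2,"wx": 0,"wy": 0,"wz": 0,"grip": 1}

```text
t: 8.18
position: [0.6318, -0.1214, 0.0433]
tcp_rot: [[0.877, 0.456, 0.154], [0.449, -0.89, 0.079], [0.173, -0.0, -0.985]]
ft_force: [0.4, 0.0, -0.1]
opening: 0.0003
grip_force: 0.0
```

```bash
python3 - <<'E'
from h import *
s=telemetry.get_state(); print(s['t'],s['position'].round(4),s['ft_force'].round(2))
b=vision.capture("scene")
cv2.imwrite('pics/s6.png',cv2.resize(b[150:240,220:340],None,fx=6.6,fy=6.6,interpolation=cv2.INTER_CUBIC))
E
```

```text
8.175 [ 0.6318 -0.1214  0.0433] [ 0.35  0.01 -0.09]
```

View pics/s6.png

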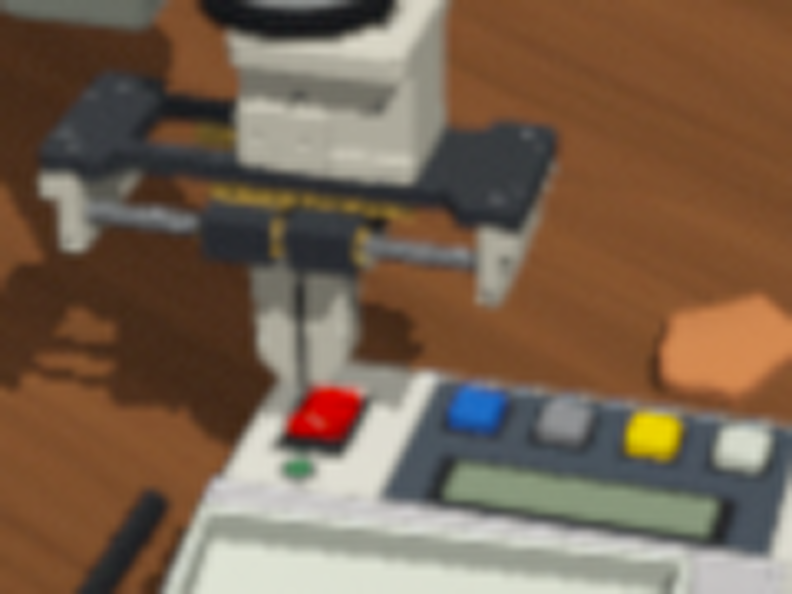

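The fingertips end at scene pixel (266,209) and the rocker's centre is at (269,212). The rocker is not covered, so the tip is either higher or nearer the robot. I solve for the tip's place in the tool frame from both cameras.

```bash
cat >> h.py <<'E'
cam=vision.camera_info("scene");A=np.array(cam['attitude'])
def pj(P):
    x=(np.atleast_2d(P)-cam['xyz'])@A; return (np.c_[x[:,0]/x[:,2]*cam['fx']+cam['cx'],x[:,1]/x[:,2]*cam['fy']+cam['cy']]).round(1)
E
python3 - <<'E'
from h import *
p=np.load('p.npy');s=telemetry.get_state();R=s['tcp_rot']
for a in (-.02,-.01,0,.0095):
  for L in (0,.01,.02,.03):
    P=s['position']+R@[a,0,-L]; print(a,L,'scene',pj(P)[0],'wrist',proj(s,P[None])[0].round(0))
for x,h in ((-.019,.007),(0,.007),(.019,.013),(.033,.001)): print('rocker',x,pj(world(p,face(p[5]+x*.985,p[6],h)))[0], proj(s,world(p,face(p[5]+x*.985,p[6],h))[None])[0].round(0))
print('LED seen in scene', 220+297/6.6, 150+468/6.6)
# known tall feature: gripper body edges in the tool frame (190 mm x 75 mm, from L=.066)
for y in (-.095,.095):
  for x in (-.0375,.0375): print('body',x,y,pj(s['position']+R@[x,y,-.066])[0])
print('seen body corners: left bar bottom', 220+75/6.6,150+250/6.6,'right',220+495/6.6,150+305/6.6)
E
```

```text
-0.02 0 scene [268.6 212. ] wrist [320. 261.]
-0.02 0.01 scene [268.5 209. ] wrist [320. 268.]
-0.02 0.02 scene [268.4 206. ] wrist [320. 276.]
-0.02 0.03 scene [268.3 202.9] wrist [320. 285.]
-0.01 0 scene [267.6 213.9] wrist [320. 245.]
-0.01 0.01 scene [267.5 210.9] wrist [320. 252.]
-0.01 0.02 scene [267.4 207.9] wrist [320. 259.]
-0.01 0.03 scene [267.3 204.8] wrist [320. 268.]
0 0 scene [266.5 215.9] wrist [320. 229.]
0 0.01 scene [266.4 212.9] wrist [320. 235.]
0 0.02 scene [266.3 209.8] wrist [320. 242.]
0 0.03 scene [266.2 206.7] wrist [320. 250.]
0.0095 0 scene [265.5 217.8] wrist [320. 214.]
0.0095 0.01 scene [265.4 214.8] wrist [320. 219.]
0.0095 0.02 scene [265.3 211.7] wrist [320. 225.]
0.0095 0.03 scene [265.2 208.6] wrist [320. 232.]
rocker -0.019 [269.5 207.6] [320. 283.]
rocker 0 [267.6 211.2] [320. 253.]
rocker 0.019 [265.5 213.1] [320. 226.]
rocker 0.033 [264.1 219.6] [320. 195.]
LED seen in scene 265.0 220.9090909090909
body -0.0375 -0.095 [303.7 192.9]
body 0.0375 -0.095 [297.6 207.6]
body -0.0375 0.095 [236.6 184.2]
body 0.0375 0.095 [226.5 198. ]
seen body corners: left bar bottom 231.36363636363637 187.87878787878788 right 295.0 196.21212121212122
```

Both cameras fit a tip about 20–30 mm behind the reported TCP, on its axis. That leaves roughly 8 mm or more to contact, so I keep stepping down under force watch.

move_arm:
  deltas:
    - {"dx": 0.2,"dy": 0.1,"dz": -1,"wx": 0,"wy": 0,"wz": 0,"grip": 1}
    - {"dx": 0.5,"dy": 0.2,"dz": -3,"wx": 0,"wy": 0,"wz": 0,"grip": 1}
    - {"dx": 0.5,"dy": 0.2,"dz": -3,"wx": 0,"wy": 0,"wz": 0,"grip": 1}

```text
t: 8.6
position: [0.6323, -0.1212, 0.0402]
tcp_rot: [[0.877, 0.456, 0.154], [0.449, -0.89, 0.079], [0.173, -0.0, -0.985]]
ft_force: [0.8, 0.7, -0.2]
opening: 0.0003
grip_force: 0.0
```

move_arm:
  deltas:
    - {"dx": 0.15,"dy": 0.1,"dz": -1,"wx": 0,"wy": 0,"wz": 0,"grip": 1}
    - {"dx": 0.3,"dy": 0.2,"dz": -2,"wx": 0,"wy": 0,"wz": 0,"grip": 1}
    - {"dx": 0.3,"dy": 0.2,"dz": -2,"wx": 0,"wy": 0,"wz": 0,"grip": 1}

```text
t: 8.98
position: [0.6327, -0.121, 0.0383]
tcp_rot: [[0.877, 0.456, 0.154], [0.449, -0.89, 0.079], [0.174, -0.0, -0.985]]
ft_force: [-1.0, -0.3, -0.0]
opening: 0.0005
grip_force: 0.0
```

```bash
python3 - <<'E'
from h import *
F=[]
for i in range(3):
    s=telemetry.get_state(); F.append(s['ft_force']); b=vision.capture("wrist")
print(s['t'],s['position'].round(4),np.mean(F,0).round(2)); cv2.imwrite('pics/w7.png',b)
E
```

```text
9.075 [ 0.6328 -0.1211  0.0384] [-0.62  0.11  0.15]
```

move_arm:
  deltas:
    - {"dx": 0.15,"dy": 0.1,"dz": -1,"wx": 0,"wy": 0,"wz": 0,"grip": 1}
    - {"dx": 0.3,"dy": 0.2,"dz": -2,"wx": 0,"wy": 0,"wz": 0,"grip": 1}
    - {"dx": 0.3,"dy": 0.2,"dz": -2,"wx": 0,"wy": 0,"wz": 0,"grip": 1}

```text
t: 9.5
position: [0.633, -0.1208, 0.0363]
tcp_rot: [[0.877, 0.456, 0.154], [0.449, -0.89, 0.079], [0.174, -0.0, -0.985]]
ft_force: [-0.6, -0.4, -0.6]
opening: 0.0005
grip_force: 0.0
```

```bash
cat > ft.py <<'E'
from h import *
F=[]
for i in range(3):
    s=telemetry.get_state(); F.append(s['ft_force']); b=vision.capture("wrist")
print(s['t'],s['position'].round(4),np.mean(F,0).round(2))
k=nets.cut_out("wrist","rocker_press")
if k: ys,xs=np.nonzero(k[0]['region']); print('rocker cut',round(k[0]['score'],2),xs.min(),xs.max(),ys.min(),ys.max())
p=np.load('p.npy'); print('pred far end',proj(s,world(p,face(p[5]+.0187,p[6],.0125))[None]).round(0))
E
python3 ft.py
```

```text
9.6 [ 0.633  -0.1209  0.0364] [-0.22 -0.14 -0.17]
rocker cut 0.53 299 338 229 235
pred far end [[320. 230.]]
```

move_arm:
  deltas:
    - {"dx": 0.15,"dy": 0.1,"dz": -1,"wx": 0,"wy": 0,"wz": 0,"grip": 1}
    - {"dx": 0.3,"dy": 0.2,"dz": -2,"wx": 0,"wy": 0,"wz": 0,"grip": 1}
    - {"dx": 0.3,"dy": 0.2,"dz": -2,"wx": 0,"wy": 0,"wz": 0,"grip": 1}

```text
t: 10.07
position: [0.6333, -0.1206, 0.0343]
tcp_rot: [[0.877, 0.456, 0.154], [0.449, -0.89, 0.079], [0.174, -0.0, -0.985]]
ft_force: [-0.3, -0.2, 0.4]
opening: 0.0005
grip_force: 0.0
```

move_arm:
  deltas:
    - {"dx": 0.15,"dy": 0.1,"dz": -1,"wx": 0,"wy": 0,"wz": 0,"grip": 1}
    - {"dx": 0.3,"dy": 0.2,"dz": -2,"wx": 0,"wy": 0,"wz": 0,"grip": 1}
    - {"dx": 0.3,"dy": 0.2,"dz": -2,"wx": 0,"wy": 0,"wz": 0,"grip": 1}

```text
t: 10.45
position: [0.6335, -0.1204, 0.0323]
tcp_rot: [[0.877, 0.456, 0.154], [0.449, -0.89, 0.079], [0.173, -0.0, -0.985]]
ft_force: [0.2, -0.4, 1.0]
opening: 0.0004
grip_force: 0.0
```

```bash
python3 ft.py; python3 - <<'E'
from h import *
b=vision.capture("scene"); a=vision.capture("wrist")
im=np.zeros((600,800,3),np.uint8)
im[:,:400]=cv2.resize(b[165:225,245:285],(400,600),interpolation=cv2.INTER_CUBIC)
im[:400,400:]=cv2.resize(a[170:250,280:360],(400,400),interpolation=cv2.INTER_CUBIC)
cv2.imwrite('pics/x8.png',im)
E
```

```text
10.55 [ 0.6336 -0.1204  0.0324] [ 0.22 -0.16  0.37]
rocker cut 0.59 300 339 232 235
pred far end [[320. 233.]]
```

View pics/x8.png

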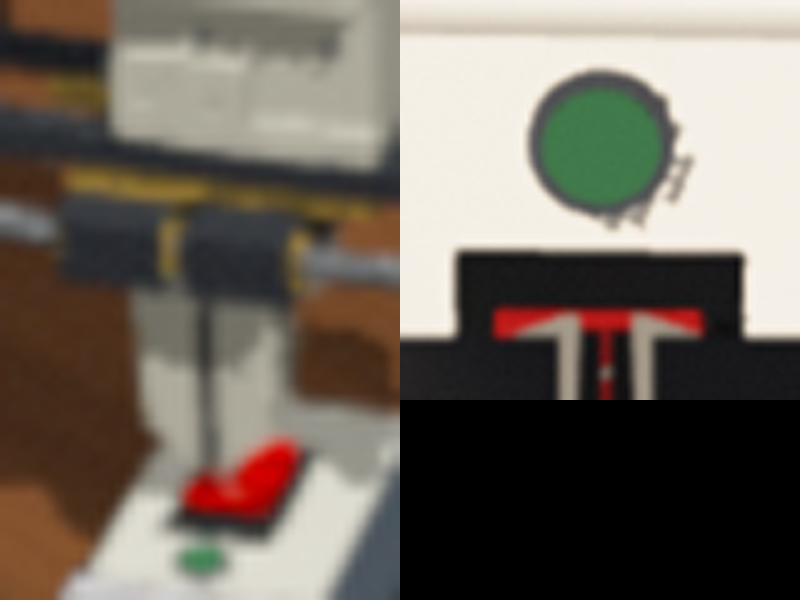

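The scene crop shows the tip now at the rocker next to the white line, almost touching. I move in smaller steps.

move_arm:
  deltas:
    - {"dx": 0.15,"dy": 0.1,"dz": -1,"wx": 0,"wy": 0,"wz": 0,"grip": 1}
    - {"dx": 0.25,"dy": 0.1,"dz": -1.5,"wx": 0,"wy": 0,"wz": 0,"grip": 1}
    - {"dx": 0.25,"dy": 0.1,"dz": -1.5,"wx": 0,"wy": 0,"wz": 0,"grip": 1}

```text
t: 11.12
position: [0.6339, -0.1203, 0.0308]
tcp_rot: [[0.877, 0.456, 0.154], [0.449, -0.89, 0.079], [0.174, -0.0, -0.985]]
ft_force: [-0.3, -1.0, 0.6]
opening: 0.0005
grip_force: 0.0
```

move_arm:
  deltas:
    - {"dx": 0.15,"dy": 0.1,"dz": -1,"wx": 0,"wy": 0,"wz": 0,"grip": 1}
    - {"dx": 0.25,"dy": 0.1,"dz": -1.5,"wx": 0,"wy": 0,"wz": 0,"grip": 1}
    - {"dx": 0.25,"dy": 0.1,"dz": -1.5,"wx": 0,"wy": 0,"wz": 0,"grip": 1}

```text
t: 11.5
position: [0.6341, -0.1203, 0.0294]
tcp_rot: [[0.877, 0.456, 0.154], [0.449, -0.89, 0.079], [0.174, -0.0, -0.985]]
ft_force: [0.4, -0.2, -0.5]
opening: 0.0004
grip_force: 0.0
```

move_arm:
  deltas:
    - {"dx": 0.25,"dy": 0.1,"dz": -1.5,"wx": 0,"wy": 0,"wz": 0,"grip": 1}
    - {"dx": 0.25,"dy": 0.1,"dz": -1.5,"wx": 0,"wy": 0,"wz": 0,"grip": 1}

```text
t: 11.75
position: [0.6343, -0.1201, 0.0278]
tcp_rot: [[0.877, 0.456, 0.154], [0.449, -0.89, 0.079], [0.174, -0.0, -0.985]]
ft_force: [-0.1, 0.1, 1.2]
opening: 0.0005
grip_force: 0.0
```

```bash
python3 ft.py
```

```text
11.85 [ 0.6344 -0.1201  0.0279] [-0.32 -0.1   0.48]
rocker cut 0.64 0 381 0 337
pred far end [[320. 236.]]
```

move_arm:
  deltas:
    - {"dx": 0.25,"dy": 0.1,"dz": -1.5,"wx": 0,"wy": 0,"wz": 0,"grip": 1}
    - {"dx": 0.25,"dy": 0.1,"dz": -1.5,"wx": 0,"wy": 0,"wz": 0,"grip": 1}

```text
t: 12.2
position: [0.6345, -0.12, 0.0263]
tcp_rot: [[0.877, 0.456, 0.154], [0.449, -0.89, 0.079], [0.173, -0.0, -0.985]]
ft_force: [0.2, 0.7, -0.7]
opening: 0.0006
grip_force: 0.0
```

```bash
python3 ft.py
```

```text
12.3 [ 0.6346 -0.1201  0.0264] [-0.07  0.64 -0.31]
pred far end [[320. 237.]]
```

move_arm:
  deltas:
    - {"dx": 0.25,"dy": 0.1,"dz": -1.5,"wx": 0,"wy": 0,"wz": 0,"grip": 1}
    - {"dx": 0.25,"dy": 0.1,"dz": -1.5,"wx": 0,"wy": 0,"wz": 0,"grip": 1}

```text
t: 12.65
position: [0.6348, -0.12, 0.0248]
tcp_rot: [[0.877, 0.456, 0.154], [0.449, -0.89, 0.079], [0.173, -0.0, -0.985]]
ft_force: [0.5, 0.0, 0.0]
opening: 0.0002
grip_force: 0.0
```

```bash
cat > red.py <<'E'
from h import *
def red(im,sl):
    c=im[sl].astype(int); return ((c[...,2]>110)&(c[...,1]<70)&(c[...,0]<70))
sl=np.s_[202:224,256:282]
b0=cv2.imread('pics/b.png'); b=vision.capture("scene")
r0,r1=red(b0,sl),red(b,sl)
for x,y in zip(r0,r1): print(''.join('.#'[int(i)] for i in x),' ',''.join('.#'[int(i)] for i in y))
E
python3 ft.py; python3 red.py
```

```text
12.75 [ 0.6348 -0.1199  0.0249] [0.17 0.2  0.43]
pred far end [[320. 238.]]
..........................   ..........................
..........................   ..........................
..........................   ..........................
..........................   ..........................
..........................   ..........................
..........................   ..........................
..........................   ..........................
...........####...........   ..........................
..........#########.......   .................##.......
..........#########.......   ................###.......
.........#########........   ................##........
.........#########........   ..............####........
........#########.........   .........#...####.........
.......#########..........   .......##.######..........
.............##...........   .............##...........
..........................   ..........................
..........................   ..........................
..........................   ..........................
..........................   ..........................
..........................   ..........................
..........................   ..........................
..........................   ..........................
```

move_arm:
  deltas:
    - {"dx": -0.5,"dy": 1.4,"dz": -1.5,"wx": 0,"wy": 0,"wz": 0,"grip": 1}
    - {"dx": -0.5,"dy": 1.4,"dz": -1.5,"wx": 0,"wy": 0,"wz": 0,"grip": 1}

```text
t: 13.15
position: [0.6342, -0.1183, 0.0233]
tcp_rot: [[0.877, 0.456, 0.154], [0.449, -0.89, 0.079], [0.173, -0.0, -0.985]]
ft_force: [0.1, 0.1, -1.2]
opening: 0.0002
grip_force: 0.0
```

```bash
python3 ft.py
```

```text
13.25 [ 0.6343 -0.1184  0.0234] [-0.16  0.2  -0.5 ]
pred far end [[323. 239.]]
```

move_arm:
  deltas:
    - {"dx": 0.25,"dy": 0.1,"dz": -1.5,"wx": 0,"wy": 0,"wz": 0,"grip": 1}
    - {"dx": 0.25,"dy": 0.1,"dz": -1.5,"wx": 0,"wy": 0,"wz": 0,"grip": 1}

```text
t: 13.6
position: [0.6348, -0.1185, 0.022]
tcp_rot: [[0.877, 0.456, 0.155], [0.449, -0.89, 0.079], [0.174, 0.0, -0.985]]
ft_force: [1.5, -0.4, 1.4]
opening: 0.0005
grip_force: 0.5
```

```bash
python3 ft.py; python3 red.py
```

```text
13.7 [ 0.6348 -0.1185  0.022 ] [ 0.34 -0.32  0.87]
pred far end [[323. 240.]]
..........................   ..........................
..........................   ..........................
..........................   ..........................
..........................   ..........................
..........................   ..........................
..........................   ..........................
..........................   ..........................
...........####...........   ..........................
..........#########.......   ..................#.......
..........#########.......   ..................#.......
.........#########........   .................#........
.........#########........   ................##........
........#########.........   ...............##.........
.......#########..........   ..............##..........
.............##...........   .............##...........
..........................   ..........................
..........................   ..........................
..........................   ..........................
..........................   ..........................
..........................   ..........................
..........................   ..........................
..........................   ..........................
```

First signs of contact at reported z = 22.0 mm.

move_arm:
  deltas:
    - {"dx": 0.2,"dy": 0.1,"dz": -1,"wx": 0,"wy": 0,"wz": 0,"grip": 1}
    - {"dx": 0.2,"dy": 0.1,"dz": -1,"wx": 0,"wy": 0,"wz": 0,"grip": 1}

```text
t: 14.1
position: [0.6353, -0.1183, 0.0211]
tcp_rot: [[0.877, 0.456, 0.155], [0.449, -0.89, 0.079], [0.174, 0.0, -0.985]]
ft_force: [0.2, 1.1, 1.5]
opening: 0.0005
grip_force: 0.8
```

move_arm:
  deltas:
    - {"dx": 0.2,"dy": 0.1,"dz": -1,"wx": 0,"wy": 0,"wz": 0,"grip": 1}
    - {"dx": 0.2,"dy": 0.1,"dz": -1,"wx": 0,"wy": 0,"wz": 0,"grip": 1}

```text
t: 14.35
position: [0.6357, -0.1181, 0.0203]
tcp_rot: [[0.876, 0.456, 0.156], [0.449, -0.89, 0.079], [0.175, 0.0, -0.985]]
ft_force: [1.2, 0.5, 2.5]
opening: 0.0004
grip_force: 1.1
```

```bash
python3 ft.py
```

```text
14.45 [ 0.6355 -0.1181  0.0202] [1.04 0.7  2.19]
rocker cut 0.58 422 480 0 215
pred far end [[323. 243.]]
```

move_arm:
  deltas:
    - {"dx": 0.15,"dy": 0.1,"dz": -1,"wx": 0,"wy": 0,"wz": 0,"grip": 1}
    - {"dx": 0.3,"dy": 0.2,"dz": -2,"wx": 0,"wy": 0,"wz": 0,"grip": 1}
    - {"dx": 0.3,"dy": 0.2,"dz": -2,"wx": 0,"wy": 0,"wz": 0,"grip": 1}

```text
t: 14.92
position: [0.6349, -0.1181, 0.0176]
tcp_rot: [[0.877, 0.456, 0.154], [0.449, -0.89, 0.079], [0.173, -0.0, -0.985]]
ft_force: [1.7, 0.3, 2.0]
opening: 0.0003
grip_force: 0.9
```

move_arm:
  deltas:
    - {"dx": 0.15,"dy": 0.1,"dz": -1,"wx": 0,"wy": 0,"wz": 0,"grip": 1}
    - {"dx": 0.15,"dy": 0.1,"dz": -1,"wx": 0,"wy": 0,"wz": 0,"grip": 1}

```text
t: 15.18
position: [0.6353, -0.1179, 0.0167]
tcp_rot: [[0.877, 0.456, 0.154], [0.449, -0.89, 0.079], [0.173, -0.0, -0.985]]
ft_force: [0.9, 1.2, 2.3]
opening: 0.0004
grip_force: 0.8
```

move_arm:
  deltas:
    - {"dx": 0.15,"dy": 0.1,"dz": -1,"wx": 0,"wy": 0,"wz": 0,"grip": 1}
    - {"dx": 0.15,"dy": 0.1,"dz": -1,"wx": 0,"wy": 0,"wz": 0,"grip": 1}

```text
t: 15.42
position: [0.6356, -0.1179, 0.016]
tcp_rot: [[0.877, 0.456, 0.154], [0.449, -0.89, 0.079], [0.173, -0.0, -0.985]]
ft_force: [0.0, 0.8, 3.6]
opening: 0.0001
grip_force: 1.8
```

move_arm:
  deltas:
    - {"dx": 0.15,"dy": 0.1,"dz": -1,"wx": 0,"wy": 0,"wz": 0,"grip": 1}
    - {"dx": 0.15,"dy": 0.1,"dz": -1,"wx": 0,"wy": 0,"wz": 0,"grip": 1}

```text
t: 15.68
position: [0.6357, -0.1178, 0.0152]
tcp_rot: [[0.877, 0.456, 0.154], [0.449, -0.89, 0.079], [0.173, 0.0, -0.985]]
ft_force: [-1.4, -0.3, 6.7]
opening: -0.0
grip_force: 3.2
```

Force has risen to 6.7 N at about 4 N/mm, which means fully on. I lift off and verify.

move_arm:
  deltas:
    - {"dx": -1.6,"dy": -0.8,"dz": 10,"wx": 0,"wy": 0,"wz": 0,"grip": 1}
    - {"dx": -4.7,"dy": -2.4,"dz": 30,"wx": 0,"wy": 0,"wz": 0,"grip": 1}
    - {"dx": -4.7,"dy": -2.4,"dz": 30,"wx": 0,"wy": 0,"wz": 0,"grip": 1}
    - {"dx": -4.7,"dy": -2.4,"dz": 30,"wx": 0,"wy": 0,"wz": 0,"grip": 1}

```text
t: 16.18
position: [0.631, -0.1206, 0.0452]
tcp_rot: [[0.877, 0.455, 0.155], [0.448, -0.89, 0.079], [0.174, 0.0, -0.985]]
ft_force: [-0.6, 0.3, -0.3]
opening: 0.0005
grip_force: 0.0
```

```bash
python3 ft.py; python3 red.py; python3 tgt.py
```

```text
16.275 [ 0.6306 -0.1203  0.0445] [ 0.05  0.03 -0.1 ]
rocker cut 0.64 302 341 217 235
pred far end [[323. 224.]]
..........................   ..........................
..........................   ..........................
..........................   ..........................
..........................   ..........................
..........................   ..........................
..........................   ..........................
..........................   .............####.........
...........####...........   ..........########........
..........#########.......   ..........########........
..........#########.......   .........#########........
.........#########........   .........#########........
.........#########........   ........##########........
........#########.........   ........#########.........
.......#########..........   .......##########.........
.............##...........   .......#########..........
..........................   ........#######...........
..........................   ..........................
..........................   ..........................
..........................   ..........................
..........................   ..........................
..........................   ..........................
..........................   ..........................
16.425 [ 0.6307 -0.12    0.0444] [-0.21  0.35 -0.61]
rocker to 30mm above face: d(mm) [-2.4 -3.6 29.4]
yellow to 30mm above face: d(mm) [-93.6 105.6  23.8]
blue to 30mm above face: d(mm) [-59.2  37.8  23.8]
normal [-0.15476628 -0.07874699  0.98480775] rv [-0.02 -0.05 -0.14]
```

The rocker's far end is down and its near end is up, so it is on. Now I go above the yellow key.

move_arm:
  deltas:
    - {"dx": -35,"dy": 43,"dz": 0,"wx": 0,"wy": 0,"wz": 0,"grip": 1}
    - {"dx": -70,"dy": 86,"dz": -2,"wx": 0,"wy": 0,"wz": 0,"grip": 1}
    - {"dx": -88,"dy": 108.5,"dz": -11,"wx": 0,"wy": 0,"wz": 0,"grip": 1}
    - {"dx": -88,"dy": 108.5,"dz": -11,"wx": 0,"wy": 0,"wz": 0,"grip": 1}
    - {"dx": -88,"dy": 108.5,"dz": -11,"wx": 0,"wy": 0,"wz": 0,"grip": 1}

```text
t: 17.05
position: [0.544, -0.0122, 0.0341]
tcp_rot: [[0.877, 0.455, 0.155], [0.448, -0.89, 0.079], [0.174, 0.001, -0.985]]
ft_force: [-0.6, -0.7, -0.8]
opening: 0.0003
grip_force: 0.0
```

```bash
cat > key.py <<'E'
from h import *
import sys
s=telemetry.get_state(); w=vision.capture("wrist"); b=vision.capture("scene")
print(s['t'],s['position'].round(4),s['ft_force'].round(2)); p=np.load('p.npy'); i={'yellow':1,'blue':3}[sys.argv[1]]
# colour masks
def box(im,x0,x1,y0,y1):
    c=cv2.cvtColor(im,cv2.COLOR_BGR2HSV)[y0:y1,x0:x1].astype(int)
    m=(c[...,1]>150)&(c[...,2]>90)&((abs(c[...,0]-27)<6) if i==1 else (abs(c[...,0]-110)<10))
    m=cv2.morphologyEx(m.astype(np.uint8),cv2.MORPH_OPEN,np.ones((2,2)))
    ys,xs=np.nonzero(m); return (xs.min()+x0,xs.max()+x0,ys.min()+y0,ys.max()+y0,len(xs)) if len(xs) else None
print('wrist key box',box(w,270,372,180,250),'pred corners',proj(s,np.array([world(p,face(p[3]+dx,p[4]-.038*i+dy,.009)) for dx in(-.01,.01) for dy in(.011,-.011)])).round(0).tolist())
print('scene key box',box(b,280,345,200,230),'initial',box(cv2.imread('pics/b.png'),280,345,200,230))
E
python3 key.py yellow; python3 tgt.py
```

```text
17.05 [ 0.544  -0.0122  0.0341] [-0.58 -0.66 -0.77]
wrist key box (np.int64(303), np.int64(337), np.int64(221), np.int64(249), 512) pred corners [[298.0, 257.0], [337.0, 257.0], [297.0, 222.0], [338.0, 222.0]]
scene key box (np.int64(316), np.int64(323), np.int64(214), np.int64(220), 51) initial (np.int64(316), np.int64(323), np.int64(214), np.int64(220), 50)
17.15 [ 0.5443 -0.0128  0.0342] [-0.41 -0.26  0.21]
rocker to 30mm above face: d(mm) [  84.  -110.8   39.6]
yellow to 30mm above face: d(mm) [-7.2 -1.6 34. ]
blue to 30mm above face: d(mm) [ 27.2 -69.3  34. ]
normal [-0.15476628 -0.07874699  0.98480775] rv [ 0.01  0.06 -0.03]
```

The key is centred under the tip (box 303–337, tip at 320). I descend to near contact.

move_arm:
  deltas:
    - {"dx": 1,"dy": 1,"dz": -9,"wx": 0,"wy": 0,"wz": 0,"grip": 1}
    - {"dx": 2.3,"dy": 1.7,"dz": -17.7,"wx": 0,"wy": 0,"wz": 0,"grip": 1}
    - {"dx": 2.3,"dy": 1.7,"dz": -17.7,"wx": 0,"wy": 0,"wz": 0,"grip": 1}
    - {"dx": 2.3,"dy": 1.7,"dz": -17.7,"wx": 0,"wy": 0,"wz": 0,"grip": 1}

```text
t: 17.65
position: [0.5453, -0.0098, 0.016]
tcp_rot: [[0.877, 0.456, 0.154], [0.449, -0.89, 0.079], [0.173, -0.0, -0.985]]
ft_force: [0.2, -0.7, 1.1]
opening: 0.0004
grip_force: 0.0
```

move_arm:
  deltas:
    - {"dx": 0.3,"dy": 0.2,"dz": -2,"wx": 0,"wy": 0,"wz": 0,"grip": 1}
    - {"dx": 0.3,"dy": 0.2,"dz": -2,"wx": 0,"wy": 0,"wz": 0,"grip": 1}

```text
t: 17.9
position: [0.5457, -0.0098, 0.0143]
tcp_rot: [[0.877, 0.456, 0.155], [0.449, -0.89, 0.079], [0.174, 0.0, -0.985]]
ft_force: [0.2, 0.3, -0.5]
opening: 0.0008
grip_force: 0.0
```

move_arm:
  deltas:
    - {"dx": 0.3,"dy": 0.2,"dz": -2,"wx": 0,"wy": 0,"wz": 0,"grip": 1}
    - {"dx": 0.3,"dy": 0.2,"dz": -2,"wx": 0,"wy": 0,"wz": 0,"grip": 1}

```text
t: 18.15
position: [0.5462, -0.0096, 0.0124]
tcp_rot: [[0.877, 0.456, 0.155], [0.449, -0.89, 0.079], [0.174, 0.0, -0.985]]
ft_force: [-0.9, -0.2, 3.4]
opening: 0.0003
grip_force: 1.3
```

move_arm:
  deltas:
    - {"dx": 0.15,"dy": 0.1,"dz": -1,"wx": 0,"wy": 0,"wz": 0,"grip": 1}
    - {"dx": 0.3,"dy": 0.2,"dz": -2,"wx": 0,"wy": 0,"wz": 0,"grip": 1}
    - {"dx": 0.3,"dy": 0.2,"dz": -2,"wx": 0,"wy": 0,"wz": 0,"grip": 1}

```text
t: 18.52
position: [0.5465, -0.0095, 0.0104]
tcp_rot: [[0.877, 0.455, 0.155], [0.449, -0.89, 0.079], [0.174, 0.0, -0.985]]
ft_force: [-1.1, -0.9, 4.0]
opening: 0.0003
grip_force: 2.2
```

```bash
python3 ft.py | head -1
```

```text
18.625 [ 0.5465 -0.0094  0.0104] [-0.58 -0.49  3.77]
```

move_arm:
  deltas:
    - {"dx": 0.15,"dy": 0.1,"dz": -1,"wx": 0,"wy": 0,"wz": 0,"grip": 1}
    - {"dx": 0.3,"dy": 0.2,"dz": -1.8,"wx": 0,"wy": 0,"wz": 0,"grip": 1}
    - {"dx": 0.3,"dy": 0.2,"dz": -1.8,"wx": 0,"wy": 0,"wz": 0,"grip": 1}

```text
t: 19.1
position: [0.5468, -0.0093, 0.0085]
tcp_rot: [[0.877, 0.455, 0.155], [0.449, -0.89, 0.079], [0.174, 0.0, -0.985]]
ft_force: [-0.7, -0.8, 6.0]
opening: 0.0002
grip_force: 3.0
```

```bash
python3 ft.py | head -1
```

```text
19.2 [ 0.5468 -0.0093  0.0086] [-1.06 -1.41  5.83]
```

About 5.9 N, well past registering. I lift off and go to the blue key, 76 mm along the row.

move_arm:
  deltas:
    - {"dx": -2,"dy": -1,"dz": 13,"wx": 0,"wy": 0,"wz": 0,"grip": 1}
    - {"dx": -4.1,"dy": -2.1,"dz": 26,"wx": 0,"wy": 0,"wz": 0,"grip": 1}
    - {"dx": -4.1,"dy": -2.1,"dz": 26,"wx": 0,"wy": 0,"wz": 0,"grip": 1}
    - {"dx": 13,"dy": -36,"dz": 26,"wx": 0,"wy": 0,"wz": 0,"grip": 1}
    - {"dx": 30.4,"dy": -69.9,"dz": 26,"wx": 0,"wy": 0,"wz": 0,"grip": 1}
    - {"dx": 30.4,"dy": -69.9,"dz": 26,"wx": 0,"wy": 0,"wz": 0,"grip": 1}
    - {"dx": 30.4,"dy": -69.9,"dz": 26,"wx": 0,"wy": 0,"wz": 0,"grip": 1}

```text
t: 20.18
position: [0.5762, -0.0785, 0.034]
tcp_rot: [[0.877, 0.456, 0.154], [0.448, -0.89, 0.08], [0.173, -0.001, -0.985]]
ft_force: [-0.6, 0.3, 0.1]
opening: 0.0005
grip_force: 0.0
```

```bash
python3 key.py blue; python3 key.py yellow | tail -1; python3 tgt.py
```

```text
20.175 [ 0.5762 -0.0785  0.034 ] [-0.59  0.3   0.13]
wrist key box (np.int64(307), np.int64(342), np.int64(219), np.int64(249), 590) pred corners [[302.0, 255.0], [341.0, 255.0], [302.0, 220.0], [342.0, 220.0]]
scene key box (np.int64(289), np.int64(297), np.int64(210), np.int64(216), 49) initial (np.int64(289), np.int64(297), np.int64(210), np.int64(216), 49)
scene key box (np.int64(316), np.int64(323), np.int64(214), np.int64(220), 50) initial (np.int64(316), np.int64(323), np.int64(214), np.int64(220), 50)
20.375 [ 0.5765 -0.0777  0.0344] [ 0.56  0.26 -0.5 ]
rocker to 30mm above face: d(mm) [ 51.9 -45.9  39.4]
yellow to 30mm above face: d(mm) [-39.4  63.3  33.8]
blue to 30mm above face: d(mm) [-4.9 -4.4 33.8]
normal [-0.15476628 -0.07874699  0.98480775] rv [-0.02 -0.02 -0.25]
```

The blue key's centre is at 324.5 against the tip at 320.5, so I shift 2 mm to the right while descending.

move_arm:
  deltas:
    - {"dx": 2,"dy": -1.1,"dz": -9,"wx": 0,"wy": 0,"wz": 0,"grip": 1}
    - {"dx": 3.6,"dy": -0.4,"dz": -18,"wx": 0,"wy": 0,"wz": 0,"grip": 1}
    - {"dx": 3.6,"dy": -0.4,"dz": -18,"wx": 0,"wy": 0,"wz": 0,"grip": 1}
    - {"dx": 3.6,"dy": -0.4,"dz": -18,"wx": 0,"wy": 0,"wz": 0,"grip": 1}

```text
t: 20.88
position: [0.5805, -0.0792, 0.0162]
tcp_rot: [[0.877, 0.456, 0.154], [0.449, -0.89, 0.079], [0.173, -0.0, -0.985]]
ft_force: [0.3, -0.1, 0.9]
opening: 0.0006
grip_force: 0.0
```

move_arm:
  deltas:
    - {"dx": 0.3,"dy": 0.2,"dz": -2,"wx": 0,"wy": 0,"wz": 0,"grip": 1}
    - {"dx": 0.6,"dy": 0.3,"dz": -4,"wx": 0,"wy": 0,"wz": 0,"grip": 1}
    - {"dx": 0.6,"dy": 0.3,"dz": -4,"wx": 0,"wy": 0,"wz": 0,"grip": 1}

```text
t: 21.25
position: [0.5815, -0.0792, 0.0126]
tcp_rot: [[0.877, 0.456, 0.155], [0.449, -0.89, 0.079], [0.174, 0.0, -0.985]]
ft_force: [-0.7, -0.0, 2.0]
opening: 0.0006
grip_force: 1.2
```

move_arm:
  deltas:
    - {"dx": 0.15,"dy": 0.1,"dz": -1,"wx": 0,"wy": 0,"wz": 0,"grip": 1}
    - {"dx": 0.3,"dy": 0.2,"dz": -2,"wx": 0,"wy": 0,"wz": 0,"grip": 1}
    - {"dx": 0.3,"dy": 0.2,"dz": -2,"wx": 0,"wy": 0,"wz": 0,"grip": 1}

```text
t: 21.62
position: [0.5818, -0.079, 0.0106]
tcp_rot: [[0.877, 0.456, 0.155], [0.449, -0.89, 0.079], [0.174, 0.0, -0.985]]
ft_force: [-1.5, 1.0, 4.8]
opening: 0.0001
grip_force: 2.1
```

```bash
python3 ft.py | head -1
```

```text
21.725 [ 0.5818 -0.079   0.0107] [-0.9   0.43  4.11]
```

move_arm:
  deltas:
    - {"dx": 0.15,"dy": 0.1,"dz": -1,"wx": 0,"wy": 0,"wz": 0,"grip": 1}
    - {"dx": 0.3,"dy": 0.2,"dz": -1.8,"wx": 0,"wy": 0,"wz": 0,"grip": 1}
    - {"dx": 0.3,"dy": 0.2,"dz": -1.8,"wx": 0,"wy": 0,"wz": 0,"grip": 1}

```text
t: 22.2
position: [0.5821, -0.0789, 0.0088]
tcp_rot: [[0.877, 0.456, 0.155], [0.449, -0.89, 0.079], [0.174, 0.0, -0.985]]
ft_force: [-0.3, -0.0, 5.6]
opening: 0.0003
grip_force: 3.0
```

move_arm:
  deltas:
    - {"dx": -2,"dy": -1,"dz": 13,"wx": 0,"wy": 0,"wz": 0,"grip": 1}
    - {"dx": -4.1,"dy": -2.1,"dz": 26,"wx": 0,"wy": 0,"wz": 0,"grip": 1}
    - {"dx": -10,"dy": -5,"dz": 65,"wx": 0,"wy": 0,"wz": 0,"grip": 1}
    - {"dx": -20,"dy": -10,"dz": 110,"wx": 0,"wy": 0,"wz": 0,"grip": 1}
    - {"dx": -20,"dy": -10,"dz": 130,"wx": 0,"wy": 0,"wz": 0,"grip": 1}
    - {"dx": -20,"dy": -10,"dz": 130,"wx": 0,"wy": 0,"wz": 0,"grip": 1}
    - {"dx": -20,"dy": -10,"dz": 130,"wx": 0,"wy": 0,"wz": 0,"grip": 1}

```text
t: 23.08
position: [0.5608, -0.0889, 0.1379]
tcp_rot: [[0.877, 0.455, 0.153], [0.448, -0.89, 0.079], [0.172, -0.001, -0.985]]
ft_force: [0.3, -0.8, -0.5]
opening: 0.0004
grip_force: 0.0
```

```bash
python3 red.py; python3 key.py blue; python3 key.py yellow|tail -1; python3 - <<'E'
from h import *
for c in ("wrist","scene"):
  im=vision.capture(c); cv2.imwrite(f'pics/end_{c}.png',im)
# rocker brightness profile along its length in the wrist view, before / after
print(nets.mark_of("scene","tray")[:1],nets.mark_of("wrist","rocker_press")[:1])
E
```

```text
..........................   ..........................
..........................   ..........................
..........................   ..........................
..........................   ..........................
..........................   ..........................
..........................   ..........................
..........................   ............##............
...........####...........   ...........#######........
..........#########.......   ..........########........
..........#########.......   ..........########........
.........#########........   .........#########........
.........#########........   .........#########........
........#########.........   ........#########.........
.......#########..........   .......##########.........
.............##...........   .......#########..........
..........................   ........#######...........
..........................   ..........................
..........................   ..........................
..........................   ..........................
..........................   ..........................
..........................   ..........................
..........................   ..........................
23.125 [ 0.5607 -0.0887  0.1375] [-0.26  0.97  0.5 ]
wrist key box (np.int64(310), np.int64(332), np.int64(180), np.int64(206), 612) pred corners [[306.0, 203.0], [332.0, 203.0], [306.0, 180.0], [332.0, 180.0]]
scene key box (np.int64(289), np.int64(296), np.int64(210), np.int64(216), 47) initial (np.int64(289), np.int64(297), np.int64(210), np.int64(216), 49)
scene key box (np.int64(316), np.int64(323), np.int64(214), np.int64(220), 50) initial (np.int64(316), np.int64(323), np.int64(214), np.int64(220), 50)
[{'position': [0.7231, 0.0167, 0.064], 'score': 0.93}] [{'position': [0.6324, -0.12, 0.0525], 'score': 0.63}]
```

```bash
python3 -c "
from rig import r
print(r.hand_in())"
```

```text
the job is handed in; nothing more can be done
None
```

I switched the rocker fully on, then pressed and released the yellow key and then the blue key, each with about 6–7 N; the job is handed in at about 23 s with the arm clear of the scale.

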